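# Reset and lock the fence of a loaf-cutting gauge

### The arm

A 6-joint arm with a two-finger parallel gripper is mounted at the origin on the work surface. World frame = base frame: x ahead of the robot, y to its left, z up, the work surface at z = 0. Lengths are in m, angles in rad, forces in N, time in s.
With the tool pointing down it reaches from about 0.3 to 0.825 m from the base axis. Payload 5.4 kg.
Tool frame: the origin (TCP) lies on the centre line of the jaws, within the pads' length; the fingertips stand 14 mm ahead of it and the grasp point (between the pads) lies 5 mm behind it; y points along the fingers, z is the direction in which the jaws open and shut, and the axes are right-handed (so a half turn about y gives the same grasp; the last joint's range is limited). The gripper opens to 92 mm and grips with 3 to 60 N. Pads are 20 mm wide; open, the fingers measure 128 mm over their backs; the gripper's body (75 mm by 189 mm) begins 69 mm behind the grasp point.
Start: joints at [0.961, 0.158, 1.597, -0, 1.386, -0.21], TCP at [0.224, 0.53, 0.189] pointing down, gripper open.
Joint ranges: [-2.91, 2.91], [-0.94, 2.29], [0.18, 2.7], [-1.29, 4.43], [0.17, 2.64], [-3, 3]. Speed limits (rad/s): [2.57, 2.57, 3.14, 3.14, 3.14, 3.14].

### API

Orientations are given as a rotation vector (axis times angle).
In Python, from bench import manip gives the robot as it stands.
- The arm moves only by the tool drive_tool, never from a script. Its argument "steps" is text: rows parted by semicolons, each of 7 numbers parted by spaces: the shift along the world's x, y, z each as a share of 20 mm, from -1 to 1, then the turn, a rotation vector about the world's x, y, z each as a share of 4 degrees, from -1 to 1, then the closure, from 0 (fully open) to 1 (shut). In form: tx ty tz rx ry rz hand; .... A call has 1 to 20 rows; each row shifts and turns the pose as measured when the row begins; what a row does not reach is not made up. A row lasts 1/8 s, in which the tool goes at most 62.5 mm and 10.7 degrees, less where a joint would pass 70% of its speed; a pose out of reach is approached as far as the arm can. A call with a number of a shift or a turn outside -1 to 1 is refused whole. A call with a gripper value outside its range is refused whole. The fingers move at their own pace and stop on an object; "force" is the grip in N (left out, the last holds). Time passes only in rows, so rows that do not move let the fingers close. It gives the time, the measured TCP pose, the force and the opening at its end, in the units of the state.
- manip.get_state(): the state, without advancing time (a new reading comes with each control period).
- manip.grab_frame(name): name is "side" or "top"; returns (picture, depth): 400x640x3 uint8, red, green, blue; 400x640 float32, m along the optical axis (not along the pixel's ray), 0 where there is no reading.
- manip.get_calibration(name): a dict with "vertical_fov" (degrees; the focal length in pixels is half the picture's height over the tangent of half this angle, whatever the lens; pixels are square), "cx", "cy" (the principal point, pixels), "k1" (the pictures are not rectified: a ray, as slopes to the right and down, at radius r is drawn at 1 + k1 r^2 times it, then the intrinsics apply), "extrinsics" (4x4, takes a point from camera to world coordinates). Camera axes: x right, y up, looking along -z (the intrinsics and any distortion apply to the point x, -y, -z); pixel columns grow to the right and rows downward; lengths in m; the calibration is good to about 2 mm. A picture is of the moment at which its call begins. get_calibration takes no time and is no camera call.
- manip.job_done(): hands the job in, once; it reports no verdict.
The state is a dict: "time": time; "qpos": joint angles; "joint_vel": joint speeds; "tau": joint torques, N m; "tool_pos": TCP position; "ee_rot": TCP orientation; "contact_force": force on the tool from outside, world axes, zero at the start; "ft_torque": the same for the moment, N m; "finger_gap": finger opening in m.
Only numpy, scipy, OpenCV 4.12 (cv2) and the standard library are available. Lean on these libraries where they do the work, as an engineer would, in place of code of your own. Each camera call takes 0.05 s, during which the arm holds its last target. There are 200 camera calls.

### The job

Reset the loaf-cutting gauge on the bench: first draw the half-shot bolt on the sliding fence carriage fully back. Then, with the bolt kept back, slide the carriage along its rods until the bolt is in line with the slot of the keeper clamped beside the rods and let it rest there a moment; finally shoot the bolt fully home into the slot. Leave the loaf tin, bowl and jar where they are.

Things in the scene. Friction and masses are not known exactly. Their poses are not given: they have to be found in the camera images.
- gauge: Loaf-cutting gauge, fixed: white board 280 x 520 x 20 mm, two 12 mm steel rods along y (at x = +-45 mm, 38 mm above the bench), two upright wooden plates (200 mm wide, tops at 110 mm) with a knife slot between them across the +y end, y = 206 to 240 mm. Origin: centre of the underside, on the bench. x runs across the rods towards the keeper's side, y along the rods. Its place and yaw vary
- carriage (a joint): Travel of the fence carriage on the rods, 0 to 0.24 m, growing along gauge -y, away from the knife slot; stays where left, moves at about 3 N. Aluminium block 130 mm (x) by 100 mm (y), top 60 mm above the bench, centre at gauge x = 0, y = 70 mm - travel. Fence plate on its +y side; on its -y side a lip 130 mm wide, top at 80 mm, outer face 50 mm from the centre
- fence_face (a point): Centre of the outer face (gauge +y, towards the knife slot) of the carriage's upright steel fence plate, 85 mm above the bench; the plate is 170 mm wide, 8 mm thick, its top at 110 mm. Pushed along gauge -y it moves the carriage. It lies 50 mm to +y of the carriage centre
- bolt (a joint): Travel of the barrel bolt on the carriage, 0 (fully drawn back) to 0.045 m (fully shot), growing along gauge +x. Stays where left, moves at about 1.5 N. Starts half shot. Below 0.013 it clears the keeper's front; farther out it strikes the keeper's side if the carriage arrives. Two dark staples on the carriage guide it, 21 to 64 mm to +x of the carriage centre, tops at 89 mm
- bolt_tip (a point): Tip of the bolt: the +x end of a steel rod 16 mm thick and 149 mm long with round ends, its axis along the gauge's x, 74 mm above the bench and 20 mm to -y from the carriage centre
- bolt_knob (a point): Top centre of the bolt's upright handle, 135 mm above the bench: post 14 mm thick rising from the rod, with a dark head 18 mm thick on its top 18 mm. It stands 135 mm to -x of bolt_tip; above the staples (over 89 mm from the bench) all is free round it, and it can be pushed either way along x by shut fingers or pinched
- keeper_mouth (a point): Middle of the slot's front opening in the keeper, 74 mm above the bench: dark steel fork clamped on the flat bar on the gauge's +x side, two upright cheeks 14 mm wide and 30 mm deep along x, tops 92 mm above the bench, with a slot 20 mm wide open to the top, -x and +x. Axes as the gauge's. Its place along y varies; it is fixed during the work
- loaf_tin: Empty open aluminium loaf tin, 210 x 110 mm, 100 mm tall, loose; origin at the centre of its underside. Leave alone
- bowl: Steel mixing bowl, 190 mm across, 80 mm tall, loose; origin at the centre of its underside. Leave alone
- jar: Glass jar with white lid, 84 mm across, 130 mm tall, loose; origin at the centre of its underside. Leave alone

How it is judged:
By the outcome, as a careful person would: the job done as asked, in the order asked, and still so for the second after the job is handed in, with the robot touching nothing.
It also fails if it takes over 51 s, if anything falls off the work surface, if the arm or the gripper's body presses on something with over 40 N, if the wrist force passes 120 N, or if a joint passes its speed limit or range.

## Working session

There is one attempt and no reset: what is moved stays moved. The work goes in short steps, Python scripts to look and compute and a tool call to move; the robot and the scene stay as the last step left them, time stands still between calls to the robot, and variables do not carry over. Pictures are saved under pics/ and viewed, about 8 in all and at most 12, crops included, and the job is handed in when it is done.

Besides the shell and the picture viewer there is one more tool, called after "Emit:" in YAML: its name, and indented under it one key for each argument. drive_tool: Moves the arm, as the interface text tells. Shift numbers are shares of 20 mm and turn numbers shares of 4 degrees, none past 1 either way. Its arguments: {"type":"object","properties":{"steps":{"type":"string"},"force":{"type":"number"}},"required":["steps"]}

```bash
ls; mkdir -p pics; cat > h.py <<'E'
import numpy as np, cv2
from bench import manip
def cal(n):
    c=manip.get_calibration(n); f=200/np.tan(np.radians(c['vertical_fov'])/2)
    return f,c['cx'],c['cy'],c['k1'],np.array(c['extrinsics'])
def ray(n,u,v):
    f,cx,cy,k1,T=cal(n)
    K=np.array([[f,0,cx],[0,f,cy],[0,0,1]])
    p=cv2.undistortPoints(np.array([[[u,v]]],float),K,np.array([k1,0,0,0.])).ravel()
    return T[:3,3],T[:3,:3]@np.array([p[0],-p[1],-1])
def onz(n,u,v,z):
    o,d=ray(n,u,v); return o+d*(z-o[2])/d[2]
def dep(n,D,u,v):
    o,d=ray(n,u,v); return o+d*D[int(v),int(u)]
def proj(n,P):
    f,cx,cy,k1,T=cal(n); q=T[:3,:3].T@(np.array(P)-T[:3,3]); x,y=q[0]/-q[2],-q[1]/-q[2]; s=1+k1*(x*x+y*y)
    return f*x*s+cx,f*y*s+cy
def snap(tag):
    for n in('side','top'):
        im,D=manip.grab_frame(n); cv2.imwrite(f'pics/{tag}_{n}.png',im[:,:,::-1]); np.save(f'pics/{tag}_{n}.npy',D)
E
python3 -c "
from h import *
snap('a')
for n in('side','top'): print(n,cal(n))
s=manip.get_state();print(s)"
```

```text
pics
side (np.float64(369.73467978014156), 323.12432804975685, 198.2277948632699, -0.08682061254143732, array([[ 0.78787928,  0.36476881, -0.49617534, -0.03184979],
       [-0.61569773,  0.44989665, -0.64692295, -0.75889883],
       [-0.01274969,  0.81519122,  0.57905158,  0.77760232],
       [ 0.        ,  0.        ,  0.        ,  1.        ]]))
top (np.float64(513.9673278798912), 317.3263761315271, 198.13770792988362, 0.02514543763018942, array([[ 1.21484443e-02,  9.80438115e-01, -1.96452328e-01,
         1.68033197e-01],
       [-9.99917044e-01,  1.10705617e-02, -6.58396834e-03,
         1.30344334e-03],
       [-4.28033590e-03,  1.96516016e-01,  9.80491272e-01,
         1.85557189e+00],
       [ 0.00000000e+00,  0.00000000e+00,  0.00000000e+00,
         1.00000000e+00]]))
{'time': 0.1, 'qpos': array([ 9.60899752e-01,  1.58973305e-01,  1.59808023e+00,  4.82788135e-07,
        1.38621927e+00, -2.10110486e-01]), 'joint_vel': array([-0.00045455, -0.00144825, -0.00116438,  0.00027211,  0.00017616,
       -0.0002917 ]), 'tau': array([ 2.32196207e-04, -3.86506963e+01, -3.22959530e+01,  7.03048822e-02,
        3.40154395e-02, -3.58711350e-05]), 'tool_pos': array([0.22347425, 0.52914245, 0.18823763]), 'ee_rot': array([-1.54949496,  0.3142085 , -0.31314982]), 'contact_force': array([ 0.61926719, -0.21432966,  0.25822008]), 'ft_torque': array([0.01925926, 0.02605838, 0.02150622]), 'finger_gap': 0.09210179108582177}
```

View pics/a_top.png

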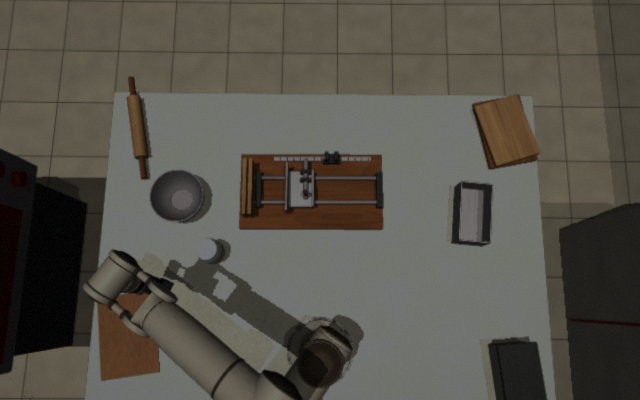

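View pics/a_side.png

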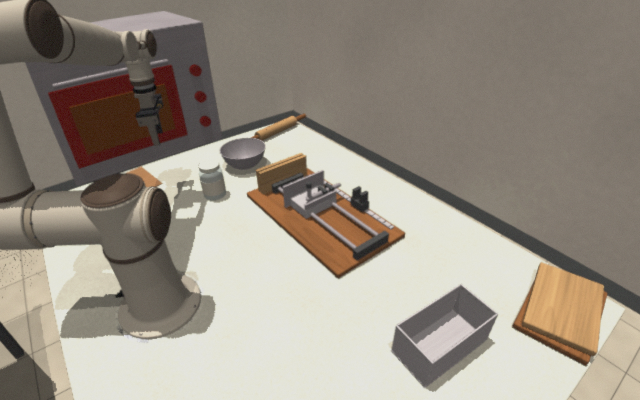

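The top view shows the gauge at about (311,191), with gauge +y to the left and +x upward. The carriage is near (301,187), the keeper near (332,158), the bowl at (178,195) and the jar at (208,250). I'll enlarge both views.

```bash
python3 -c "
from h import *
a=cv2.imread('pics/a_top.png')[145:240,230:395];b=cv2.imread('pics/a_side.png')[150:275,240:410]
a=cv2.resize(a,None,fx=4.8,fy=4.8,interpolation=2);b=cv2.resize(b,None,fx=4.6,fy=4.6,interpolation=2)
g=lambda x:(255*(x/255.)**.6).astype('uint8')
cv2.imwrite('pics/a2.png',g(a));cv2.imwrite('pics/a3.png',g(b))
for uv in [(239,154),(383,153),(383,229),(240,230)]: print(onz('top',*uv,.02))
"
```

```text
[0.69934106 0.30590522 0.02      ]
[ 0.70902774 -0.22749697  0.02      ]
[ 0.42531693 -0.22385321  0.02      ]
[0.41576705 0.29039153 0.02      ]
```

View pics/a2.png

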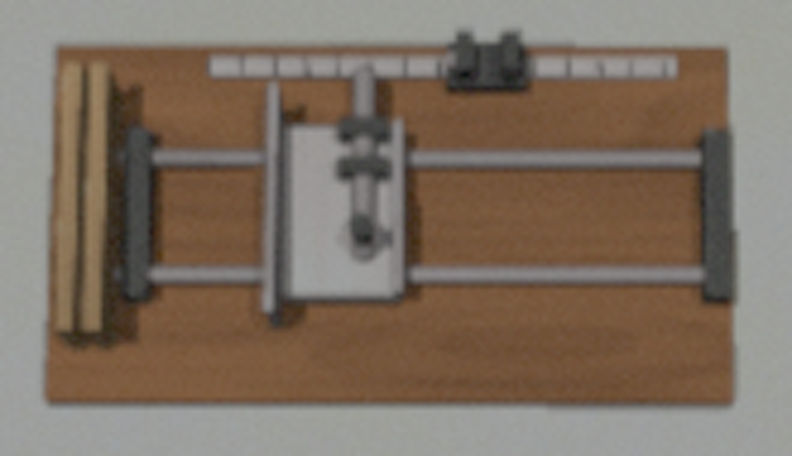

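View pics/a3.png

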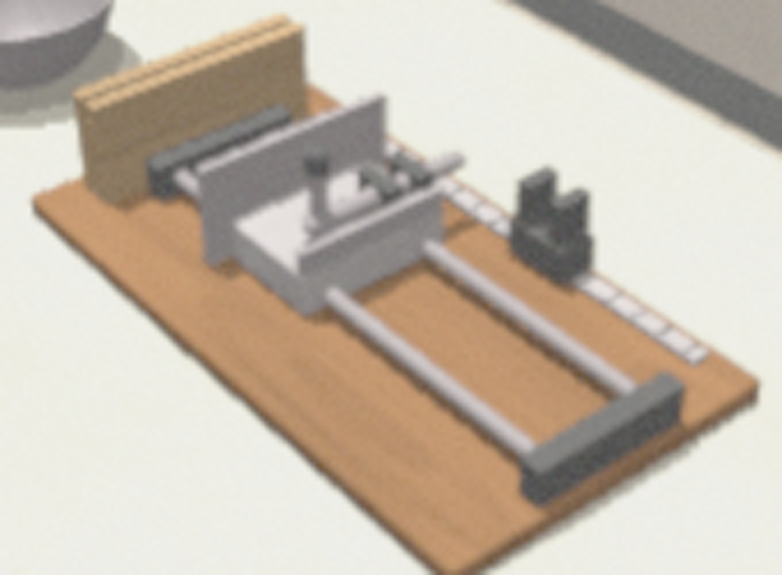

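```bash
python3 -c "
from h import *
T=lambda x,y,z:onz('top',230+x/4.8,145+y/4.8,z)
S=lambda x,y,z:onz('side',240+x/4.6,150+y/4.6,z)
c=[T(57,46,.02),T(727,48,.02),T(733,402,.02),T(47,402,.02)]
print('corners',np.round(c,4).tolist(),'centre',np.mean(c,0))
for n,p,q in[('rod1',T(150,158,.044),T(703,158,.044)),('rod2',T(150,274,.044),T(703,274,.044)),('board+x',c[1],c[0]),('board-x',c[2],c[3])]:
  d=q-p if q[1]>p[1] else p-q; print(n,'dir',d,np.degrees(np.arctan2(-d[0],d[1])))
for n,p in dict(knobT=T(362,228,.135),knobS=S(317,157,.135),tip=T(363,66,.074),tipS=S(460,160,.074),fenceA=T(272,84,.11),fenceB=T(268,312,.11),ck1=T(465,38,.092),ck2=T(511,38,.092),ck1S=S(538,180,.092),ck2S=S(571,198,.092)).items(): print(n,p.round(4))
for n,uv in dict(bowl=(178,193),jar=(206,246)).items(): print(n,onz('top',*uv,.1))
g=manip.get_state();from scipy.spatial.transform import Rotation as R;print(R.from_rotvec(g['ee_rot']).as_matrix().round(3))
"
```

```text
corners [[0.6972, 0.2952, 0.02], [0.7013, -0.2217, 0.02], [0.4262, -0.2228, 0.02], [0.4203, 0.2913, 0.02]] centre [0.56125222 0.03549381 0.02      ]
rod1 dir [-0.00463532  0.41726224  0.        ] 0.6364663373533136
rod2 dir [-0.00468192  0.41335182  0.        ] 0.6489461221629563
board+x dir [-0.00406379  0.51687083  0.        ] 0.4504664425616693
board-x dir [-0.00592187  0.51415012  0.        ] 0.6598915760298921
knobT [0.532  0.0538 0.135 ]
knobS [0.5313 0.0484 0.135 ]
tip [0.6687 0.057  0.074 ]
tipS [0.6659 0.0537 0.074 ]
fenceA [0.6442 0.1223 0.11  ]
fenceB [0.4748 0.1211 0.11  ]
ck1 [ 0.686  -0.0189  0.092 ]
ck2 [ 0.6864 -0.053   0.092 ]
ck1S [ 0.6748 -0.0225  0.092 ]
ck2S [ 0.6775 -0.0542  0.092 ]
bowl [0.53257128 0.49931044 0.1       ]
jar [0.34863298 0.39159736 0.1       ]
[[ 0.921 -0.001  0.389]
 [-0.389 -0.001  0.921]
 [-0.    -1.    -0.002]]
```

Emit:
drive_tool:
  steps: "0 0 1 0 0 0 0.45;0.4 -1 1 0 0 1 0.45;0.7 -1 0 0 0 1 0.45;0.7 -1 0 0 0 1 0.45;0.7 -1 0 0 0 1 0.45;0.7 -1 0 0 0 1 0.45;0.7 -1 0 0 0 0.8 0.45;0.7 -1 0 0 0 0 0.45;0.7 -1 0 0 0 0 0.45;0.7 -1 0 0 0 0 0.45;0.7 -1 0 0 0 0 0.45;0.7 -1 0 0 0 0 0.45;0.7 -1 0 0 0 0 0.45;0.7 -1 0 0 0 0 0.45;0.7 -1 0 0 0 0 0.45;0.7 -1 0 0 0 0 0.45;0.7 -1 0 0 0 0 0.45;0.7 -1 0 0 0 0 0.45;0.7 -1 0 0 0 0 0.45;0.7 -1 0 0 0 0 0.45"
  force: 15

```text
time: 2.6
tool_pos: [0.4841, 0.1338, 0.2193]
ee_rot: [-1.582, -0.007, 0.028]
contact_force: [0.6, 0.8, -0.1]
finger_gap: 0.0504
```

```bash
cat > st.py <<'E'
from h import *
from scipy.spatial.transform import Rotation as R
s=manip.get_state();M=R.from_rotvec(s['ee_rot']).as_matrix()
print(round(s['time'],2),s['tool_pos'].round(4),'F',s['contact_force'].round(1),'gap',round(s['finger_gap'],4),'y',M[:,1].round(3),'z',M[:,2].round(3))
E
python3 st.py
```

```text
2.6 [0.4841 0.1338 0.2193] F [ 0.6  0.8 -0.1] gap 0.0504 y [-0.013 -0.012 -1.   ] z [-0.022  1.    -0.011]
```

Emit:
drive_tool:
  steps: "0.5 -0.85 0 0.17 -0.19 -0.18 0.45;0.5 -0.85 0 0 0 0 0.45;0.5 -0.85 0 0 0 0 0.45;0.5 -0.85 0 0 0 0 0.45;0.5 -0.85 -0.3 0 0 0 0.45;0 0 -1 0 0 0 0.45;0 0 -1 0 0 0 0.45;0 0 0 0 0 0 0.45"

```text
time: 3.6
tool_pos: [0.5375, 0.0412, 0.1695]
ee_rot: [-1.57, -0.003, 0.009]
contact_force: [-0.0, 0.2, 0.4]
finger_gap: 0.0503
```

```bash
python3 st.py; python3 -c "
from h import *
snap('b')
a=cv2.imread('pics/b_top.png')[140:245,230:395];b=cv2.imread('pics/b_side.png')[120:260,250:410]
a=cv2.resize(a,(640,407),interpolation=2)[:300];b=cv2.resize(b,(640,560),interpolation=2)[:300]
g=lambda x:(255*(x/255.)**.6).astype('uint8')
cv2.imwrite('pics/b2.png',g(np.vstack([a,b])))"
```

```text
3.6 [0.5375 0.0412 0.1695] F [-0.   0.2  0.4] gap 0.0503 y [-0.003  0.    -1.   ] z [-0.008  1.     0.   ]
```

View pics/b2.png

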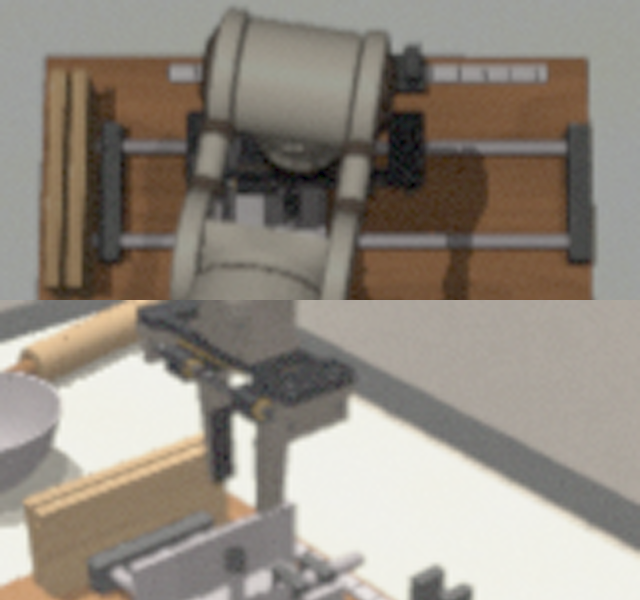

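Emit:
drive_tool:
  steps: "-0.28 0.5 0 0 0 0 0.45;0 0 -1 0 0 0 0.45;0 0 -1 0 0 0 0.45;0 0 -0.8 0 0 0 0.45;0 0 0 0 0 0 0.45"

```text
time: 4.32
tool_pos: [0.5351, 0.0537, 0.119]
ee_rot: [-1.571, -0.014, 0.001]
contact_force: [-0.1, -0.1, 0.0]
finger_gap: 0.0509
```

```bash
python3 st.py
```

```text
4.33 [0.5351 0.0537 0.119 ] F [-0.1 -0.1  0. ] gap 0.0509 y [ 0.009 -0.    -1.   ] z [-0.01   1.    -0.001]
```

Emit:
drive_tool:
  steps: "-0.15 -0.05 -0.35 0 0 0 0.45;0 0 0 0 0 0 0.7;0 0 0 0 0 0 1;0 0 0 0 0 0 1;0 0 0 0 0 0 1;0 0 0 0 0 0 1"

```text
time: 5.08
tool_pos: [0.5337, 0.0526, 0.1144]
ee_rot: [-1.572, -0.018, -0.003]
contact_force: [-0.2, -0.3, -0.2]
finger_gap: 0.0028
```

```bash
python3 st.py
```

```text
5.08 [0.5337 0.0526 0.1144] F [-0.2 -0.3 -0.2] gap 0.0028 y [ 0.013 -0.001 -1.   ] z [-0.01   1.    -0.001]
```

```bash
python3 -c "
from h import *
snap('c')
b=cv2.imread('pics/c_side.png')[130:230,260:380]
b=cv2.resize(b,(720,600),interpolation=2)
g=lambda x:(255*(x/255.)**.6).astype('uint8')
cv2.imwrite('pics/c2.png',g(b)); print(proj('side',[.532,.051,.135]),proj('side',manip.get_state()['tool_pos']-[0,0,.014]))"
```

```text
(np.float64(308.5960880817662), np.float64(183.7034842735582)) (np.float64(309.11613037090524), np.float64(192.2837444751088))
```

View pics/c2.png

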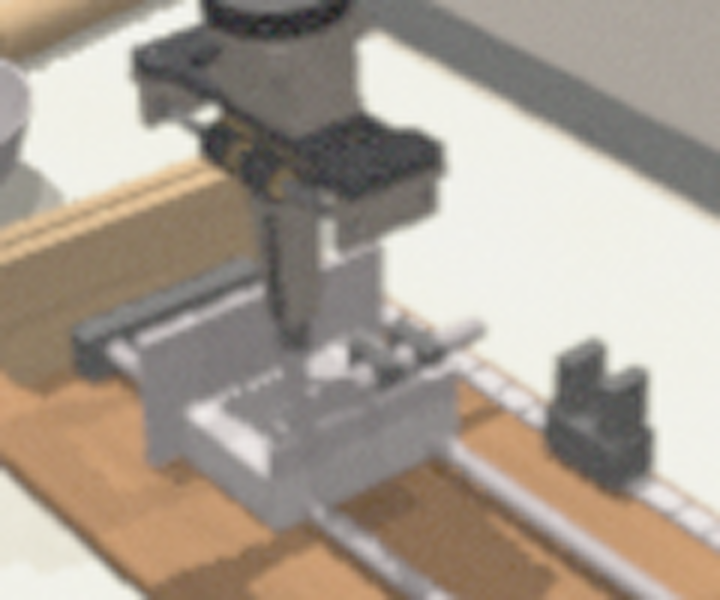

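```bash
python3 -c "
from h import *
def cloud(tag,n,u0,u1,v0,v1):
    D=np.load(f'pics/{tag}_{n}.npy'); P=[]
    for v in range(v0,v1):
        for u in range(u0,u1):
            if D[v,u]>0: P.append(np.r_[dep(n,D,u,v),u,v])
    return np.array(P)
for tag in 'ac':
  for n,w in(('top',(295,318,180,205)),('side',(300,320,175,205))):
    P=cloud(tag,n,*w); m=(P[:,2]>.092)&(P[:,2]<.15)&(P[:,1]<.09)&(abs(P[:,0]-.53)<.06)
    Q=P[m]; print(tag,n,len(Q)); print(Q[np.argsort(-Q[:,2])][:26].round(3).tolist())
"
```

```text
a top 29
[[0.528, 0.051, 0.147, 306.0, 193.0], [0.535, 0.055, 0.144, 305.0, 191.0], [0.533, 0.055, 0.14, 305.0, 192.0], [0.536, 0.052, 0.139, 306.0, 191.0], [0.533, 0.048, 0.137, 307.0, 192.0], [0.533, 0.062, 0.137, 303.0, 192.0], [0.54, 0.055, 0.137, 305.0, 190.0], [0.541, 0.052, 0.135, 306.0, 190.0], [0.53, 0.055, 0.135, 305.0, 193.0], [0.537, 0.049, 0.134, 307.0, 191.0], [0.541, 0.059, 0.134, 304.0, 190.0], [0.534, 0.059, 0.132, 304.0, 192.0], [0.527, 0.059, 0.132, 304.0, 194.0], [0.527, 0.052, 0.132, 306.0, 194.0], [0.528, 0.055, 0.131, 305.0, 194.0], [0.531, 0.059, 0.131, 304.0, 193.0], [0.538, 0.059, 0.129, 304.0, 191.0], [0.531, 0.062, 0.129, 303.0, 193.0], [0.532, 0.049, 0.129, 307.0, 193.0], [0.539, 0.062, 0.129, 303.0, 191.0], [0.535, 0.052, 0.128, 306.0, 192.0], [0.53, 0.063, 0.121, 303.0, 194.0], [0.528, 0.056, 0.114, 305.0, 195.0], [0.529, 0.053, 0.107, 306.0, 195.0], [0.53, 0.06, 0.103, 304.0, 195.0], [0.585, 0.068, 0.096, 302.0, 180.0]]
a side 67
[[0.532, 0.054, 0.136, 308.0, 183.0], [0.537, 0.05, 0.136, 310.0, 183.0], [0.531, 0.048, 0.136, 309.0, 184.0], [0.535, 0.053
[... 1219 characters left out ...]
[0.523, 0.046, 0.148, 307.0, 182.0], [0.524, 0.053, 0.148, 306.0, 181.0], [0.522, 0.04, 0.147, 308.0, 183.0], [0.527, 0.036, 0.147, 310.0, 183.0], [0.524, 0.064, 0.146, 304.0, 180.0], [0.537, 0.039, 0.146, 312.0, 182.0], [0.532, 0.037, 0.145, 311.0, 183.0], [0.523, 0.046, 0.144, 307.0, 183.0], [0.525, 0.06, 0.144, 305.0, 181.0], [0.524, 0.038, 0.144, 309.0, 184.0], [0.525, 0.054, 0.143, 306.0, 182.0], [0.523, 0.042, 0.142, 308.0, 184.0], [0.522, 0.051, 0.142, 306.0, 183.0], [0.543, 0.042, 0.142, 313.0, 182.0], [0.523, 0.058, 0.141, 305.0, 182.0], [0.524, 0.049, 0.138, 307.0, 184.0], [0.532, 0.043, 0.138, 310.0, 184.0], [0.528, 0.048, 0.133, 308.0, 185.0], [0.535, 0.048, 0.131, 310.0, 185.0]]
```

```bash
python3 -c "
from h import *
for x in(.645,.667,.69): print(x,proj('side',[x,.053,.074]))
for x in(.51,.532,.555): print(x,proj('side',[x,.053,.135]),proj('side',[x,.053,.085]))
a=cv2.imread('pics/a_side.png')[170:215,295:355];c=cv2.imread('pics/c_side.png')[170:215,295:355]
g=lambda x:(255*(x/255.)**.5).astype('uint8')
cv2.imwrite('pics/ac.png',g(np.vstack([cv2.resize(x,(400,300),interpolation=2) for x in(a,c)])))
"; python3 st.py
```

```text
0.645 (np.float64(335.46972352896876), np.float64(186.98064205583833))
0.667 (np.float64(340.37044884536397), np.float64(184.75961814480456))
0.69 (np.float64(345.40315851634045), np.float64(182.47899554929654))
0.51 (np.float64(302.5939272527293), np.float64(185.8432319825532)) (np.float64(303.2861400239976), np.float64(198.74828186611035))
0.532 (np.float64(308.225550390501), np.float64(183.43707103895244)) (np.float64(308.77647798824404), np.float64(196.28380218343042))
0.555 (np.float64(314.00400058427994), np.float64(180.96922567263465)) (np.float64(314.41286377827265), np.float64(193.75416685744668))
5.17 [0.5337 0.0526 0.1143] F [-0.3  0.3 -0.1] gap 0.0005 y [ 0.013 -0.001 -1.   ] z [-0.01   1.    -0.001]
```

View pics/ac.png

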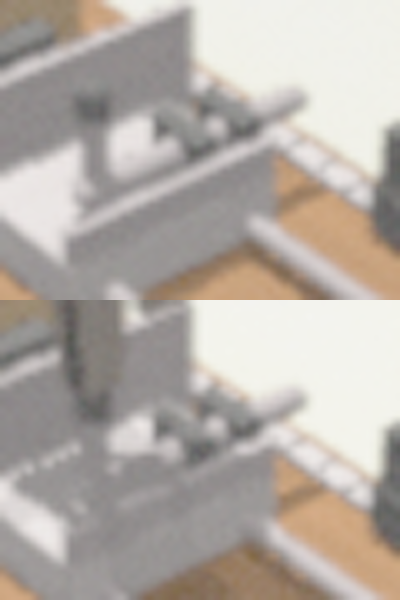

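```bash
python3 -c "
from h import *
D=np.load('pics/b_side.npy')
for dy in(-.025-.009,.025+.009): print(proj('side',[.5375,.0412+dy,.1555]))
for u in(304,315,317):
  for v in range(158,182,2): print(u,v,dep('side',D,u,v).round(3).tolist())
D=np.load('pics/c_side.npy')
for u in(309,):
  for v in range(168,200,2): print(u,v,dep('side',D,u,v).round(3).tolist())
"; python3 st.py
```

```text
(np.float64(318.1962534343236), np.float64(183.54437000466496))
(np.float64(305.2961364305818), np.float64(174.53480539335575))
304 158 [0.532, 0.07, 0.22]
304 160 [0.529, 0.066, 0.216]
304 162 [0.529, 0.066, 0.209]
304 164 [0.528, 0.066, 0.202]
304 166 [0.528, 0.066, 0.195]
304 168 [0.65, 0.246, 0.059]
304 170 [0.648, 0.245, 0.051]
304 172 [0.648, 0.246, 0.042]
304 174 [0.648, 0.246, 0.033]
304 176 [0.647, 0.245, 0.025]
304 178 [0.563, 0.122, 0.109]
304 180 [0.561, 0.119, 0.104]
315 158 [0.527, 0.005, 0.25]
315 160 [0.527, 0.006, 0.242]
315 162 [0.526, 0.005, 0.237]
315 164 [0.527, 0.006, 0.229]
315 166 [0.528, 0.008, 0.221]
315 168 [0.528, 0.009, 0.214]
315 170 [0.527, 0.007, 0.208]
315 172 [0.53, 0.012, 0.198]
315 174 [0.61, 0.123, 0.106]
315 176 [0.608, 0.12, 0.1]
315 178 [0.609, 0.121, 0.092]
315 180 [0.608, 0.12, 0.084]
317 158 [0.528, -0.003, 0.253]
317 160 [0.528, -0.002, 0.246]
317 162 [0.53, -0.0, 0.238]
317 164 [0.529, -0.001, 0.232]
317 166 [0.531, 0.002, 0.223]
317 168 [0.53, 0.001, 0.217]
317 170 [0.529, 0.001, 0.21]
317 172 [0.531, 0.003, 0.202]
317 174 [0.618, 0.121, 0.105]
317 176 [0.618, 0.122, 0.096]
317 178 [0.618, 0.121, 0.088]
317 180 [0.617, 0.121, 0.08]
309 168 [0.523, 0.033, 0.205]
309 170 [0.524, 0.034, 0.196]
309 172 [0.523, 0.034, 0.19]
309 174 [0.524, 0.035, 0.182]
309 176 [0.525, 0.038, 0.173]
309 178 [0.523, 0.035, 0.168]
309 180 [0.523, 0.035, 0.16]
309 182 [0.526, 0.039, 0.15]
309 184 [0.524, 0.038, 0.144]
309 186 [0.533, 0.051, 0.126]
309 188 [0.533, 0.051, 0.118]
309 190 [0.534, 0.053, 0.109]
309 192 [0.533, 0.052, 0.102]
309 194 [0.533, 0.053, 0.094]
309 196 [0.531, 0.051, 0.087]
309 198 [0.53, 0.05, 0.081]
5.17 [0.5337 0.0526 0.1143] F [-0.3  0.3 -0.1] gap 0.0005 y [ 0.013 -0.001 -1.   ] z [-0.01   1.    -0.001]
```

The depth shows the real fingertips at z≈0.140 when the TCP reads 0.114. That puts the tips about 26 mm behind the reported TCP, not 14 mm ahead of it, so the jaws shut above the knob. I'll trust the cameras: reopen, go about 38 mm lower and check again.

Emit:
drive_tool:
  steps: "0 0 0.3 0 0 0 0.45;0 0 0 0 0 0 0.45;0 0 0 0 0 0 0.45;0 0 0 0 0 0 0.45;0 0 -1 0 -0.18 0 0.45;0 0 -1 0 0 0 0.45;0 0 -0.4 0 0 0 0.45;0 0 0 0 0 0 0.45"

```text
time: 6.18
tool_pos: [0.5343, 0.0525, 0.0722]
ee_rot: [-1.572, -0.029, -0.014]
contact_force: [-0.4, 0.6, -0.8]
finger_gap: 0.0503
```

```bash
python3 st.py; python3 -c "
from h import *
D=manip.grab_frame('side')[1]
t=manip.get_state()['tool_pos']
for y in (t[1]-.034,t[1]+.034):
  u,v=proj('side',[t[0]-.008,y,t[2]+.026])
  for k in range(-9,9,2): print(int(u),int(v+k),dep('side',D,u,v+k).round(3).tolist())
"
```

```text
6.17 [0.5343 0.0525 0.0722] F [-0.4  0.6 -0.8] gap 0.0503 y [ 0.027 -0.001 -1.   ] z [-0.01   1.    -0.001]
313 189 [0.524, 0.014, 0.137]
313 191 [0.524, 0.014, 0.129]
313 193 [0.524, 0.014, 0.122]
313 195 [0.524, 0.014, 0.114]
313 197 [0.526, 0.017, 0.104]
313 199 [0.549, 0.049, 0.068]
313 201 [0.532, 0.026, 0.08]
313 203 [0.53, 0.024, 0.074]
313 205 [0.531, 0.026, 0.065]
301 179 [0.521, 0.075, 0.142]
301 181 [0.522, 0.077, 0.133]
301 183 [0.522, 0.077, 0.125]
301 185 [0.523, 0.08, 0.116]
301 187 [0.523, 0.08, 0.108]
301 189 [0.523, 0.081, 0.1]
301 191 [0.545, 0.116, 0.063]
301 193 [0.544, 0.114, 0.056]
301 195 [0.538, 0.107, 0.054]
```

Tips are now at about z=0.098, on both sides of the knob. Closing.

Emit:
drive_tool:
  steps: "0 0 0 0 0.39 0 0.45;0 0 0 0 0 0 1;0 0 0 0 0 0 1;0 0 0 0 0 0 1;0 0 0 0 0 0 1"
  force: 15

```text
time: 6.85
tool_pos: [0.5364, 0.0532, 0.0748]
ee_rot: [-1.571, -0.01, 0.005]
contact_force: [0.8, 0.5, -0.8]
finger_gap: 0.0172
```

```bash
python3 st.py
```

```text
6.85 [0.5364 0.0532 0.0748] F [ 0.8  0.5 -0.8] gap 0.0172 y [ 0.003 -0.    -1.   ] z [-0.01  1.   -0.  ]
```

The knob is held (gap 17 mm). Drawing the bolt back.

Emit:
drive_tool:
  steps: "-0.5 0 0 0 0 0 1;-0.5 0 0 0 0 0 1;-0.15 0 0 0 0 0 1;-0.15 0 0 0 0 0 1"

```text
time: 7.35
tool_pos: [0.5136, 0.053, 0.0751]
ee_rot: [-1.571, -0.02, -0.006]
contact_force: [16.7, 3.0, -13.6]
finger_gap: 0.0175
```

Emit:
drive_tool:
  steps: "0 0 0 0 0 0 1;0 0 0 0 0 0 1"

```text
time: 7.6
tool_pos: [0.514, 0.053, 0.0749]
ee_rot: [-1.571, -0.021, -0.008]
contact_force: [2.5, 1.7, -2.7]
finger_gap: 0.0175
```

```bash
python3 st.py; python3 -c "
from h import *
snap('d')
b=cv2.imread('pics/d_side.png')[165:225,295:385]
g=lambda x:(255*(x/255.)**.6).astype('uint8')
cv2.imwrite('pics/d2.png',g(cv2.resize(b,(792,528),interpolation=2)))"
```

```text
7.6 [0.514  0.053  0.0749] F [ 2.5  1.7 -2.7] gap 0.0175 y [ 0.019  0.    -1.   ] z [-0.008  1.    -0.   ]
```

View pics/d2.png

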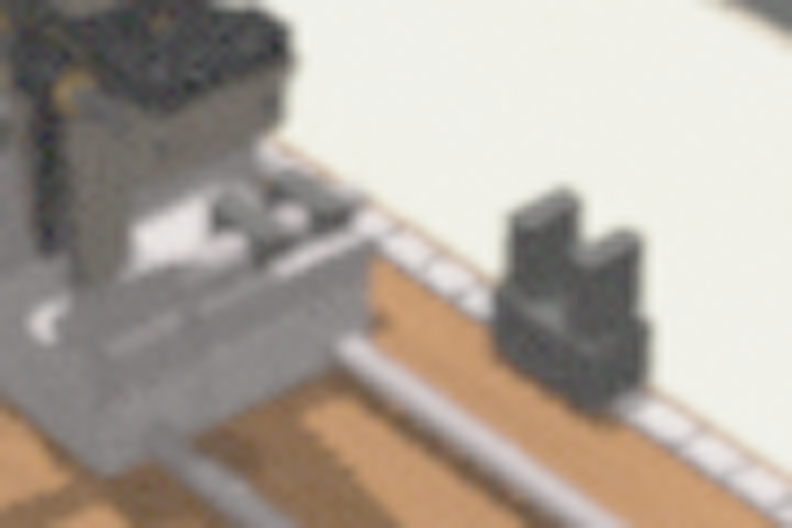

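Fully back: the tip is now just past the staple at about (355,205), against (450+) before, and the force rose sharply at the stop. Next I need sub-pixel y values for the bolt axis and the slot, from the first top and side pictures.

```bash
python3 -c "
from h import *
a=cv2.imread('pics/a_top.png').astype(int)
print('bolt rows, B-R channel & gray cols 298..313')
for v in range(159,167): print(v,(a[v,298:314,0]-a[v,298:314,2]).tolist(),a[v,298:314].sum(1).tolist())
print('keeper gray cols 320..344')
for v in range(150,166): print(v,a[v,320:344].mean(1).astype(int).tolist())
for u in (305,306): print(onz('top',u,163,.08))
for u in (327,332,337): print(u,onz('top',u,153,.092),onz('top',u,157,.06))
"
```

```text
bolt rows, B-R channel & gray cols 298..313
159 [-5, -5, -4, -4, -5, -5, -3, -3, -4, -3, -4, -5, -5, -5, -5, -6] [312, 288, 214, 305, 309, 281, 240, 231, 202, 192, 287, 315, 318, 317, 316, 284]
160 [-8, -5, -5, -5, -4, -4, -2, -5, -5, -4, -5, -6, -6, -6, -7, -7] [251, 232, 174, 243, 248, 206, 219, 242, 223, 187, 211, 248, 248, 258, 256, 234]
161 [-25, -25, -24, -22, -16, -9, -4, -5, -3, -2, -8, -9, -13, -21, -23, -23] [139, 124, 126, 125, 117, 134, 212, 239, 225, 161, 105, 104, 114, 131, 136, 132]
162 [-49, -49, -51, -47, -37, -20, -5, -5, -4, -5, -14, -23, -28, -40, -44, -47] [144, 138, 135, 132, 112, 128, 204, 249, 217, 166, 75, 67, 72, 104, 132, 134]
163 [-52, -52, -52, -51, -38, -20, -6, -4, -4, -5, -16, -25, -24, -33, -48, -50] [151, 147, 145, 131, 112, 131, 209, 245, 221, 163, 68, 58, 66, 85, 137, 139]
164 [-52, -53, -51, -50, -39, -24, -5, -6, -3, -5, -15, -24, -24, -32, -48, -49] [142, 148, 146, 138, 116, 123, 206, 250, 219, 162, 77, 56, 68, 86, 136, 142]
165 [-54, -52, -53, -50, -41, -22, -6, -5, -3, -5, -17, -22, -25, -36, -50, -52] [145, 147, 147, 142, 113, 140, 204, 246, 
[... 1502 characters left out ...]
0, 31, 22, 24, 17, 16, 18, 18, 22, 23, 25, 22, 20, 20, 13, 14, 15, 22, 21, 26, 44, 43, 45]
163 [45, 42, 33, 15, 11, 14, 10, 11, 10, 11, 11, 9, 12, 9, 10, 9, 10, 11, 12, 17, 29, 44, 46, 46]
164 [46, 45, 39, 28, 23, 26, 24, 22, 24, 25, 25, 27, 26, 27, 25, 27, 25, 25, 29, 34, 36, 46, 47, 46]
165 [44, 45, 47, 41, 44, 43, 39, 39, 42, 42, 44, 44, 44, 43, 43, 43, 44, 44, 40, 44, 43, 47, 46, 45]
[0.65129828 0.05881178 0.08      ]
[0.65133781 0.05523948 0.08      ]
327 [ 0.68570406 -0.01931072  0.092     ] [ 0.68006982 -0.01981292  0.06      ]
332 [ 0.68589606 -0.03711316  0.092     ] [ 0.68026582 -0.03791025  0.06      ]
337 [ 0.68608724 -0.05491331  0.092     ] [ 0.68046107 -0.05600527  0.06      ]
```

Top gives the bolt at y≈0.058 and the slot at -0.034; side gives 0.0537 and -0.0385. Both views agree on a shift of about -92 mm. I'll slide about 85 mm and then measure again.

Emit:
drive_tool:
  steps: "0 -0.3 0 0 0 0 1;0.01 -0.5 0 0 0 0 1;0.01 -0.5 0 0 0 0 1;0.01 -0.5 0 0 0 0 1;0.01 -0.5 0 0 0 0 1;0.01 -0.5 0 0 0 0 1;0 -0.5 0 0 0 0 1;0 -0.5 0 0 0 0 1;0 -0.4 0 0 0 0 1;0 0 0 0 0 0 1;0 0 0 0 0 0 1"

```text
time: 9.07
tool_pos: [0.5147, -0.0348, 0.0749]
ee_rot: [-1.568, -0.021, -0.009]
contact_force: [3.9, 2.4, -2.2]
finger_gap: 0.0169
```

```bash
python3 st.py; python3 -c "
from h import *
snap('e')
b=cv2.imread('pics/e_side.png')[165:225,310:400]
g=lambda x:(255*(x/255.)**.6).astype('uint8')
cv2.imwrite('pics/e2.png',g(cv2.resize(b,(792,528),interpolation=2)))
for y in (-.02,-.03,-.0385,-.048): print(y,[proj('side',[x,y,.074]) for x in(.61,.645,.66)])"
```

```text
9.07 [ 0.5147 -0.0348  0.0749] F [ 3.9  2.4 -2.2] gap 0.0169 y [ 0.019  0.003 -1.   ] z [-0.008  1.     0.003]
-0.02 [(np.float64(341.4650156335519), np.float64(200.38189344269574)), (np.float64(349.5448197001201), np.float64(196.48736393914362)), (np.float64(352.9356620220266), np.float64(194.85261506851091))]
-0.03 [(np.float64(343.46369355400566), np.float64(201.78219507666012)), (np.float64(351.55666637221344), np.float64(197.8468104580382)), (np.float64(354.95252942788056), np.float64(196.19508417328825))]
-0.0385 [(np.float64(345.1793216090508), np.float64(202.98425272920971)), (np.float64(353.2832596298133), np.float64(199.01362283668772)), (np.float64(356.68328877362126), np.float64(197.34725252393565))]
-0.048 [(np.float64(347.1152400963649), np.float64(204.34072907081114)), (np.float64(355.2311760220948), np.float64(200.330133336934)), (np.float64(358.63574708883647), np.float64(198.64716010953023))]
```

View pics/e2.png

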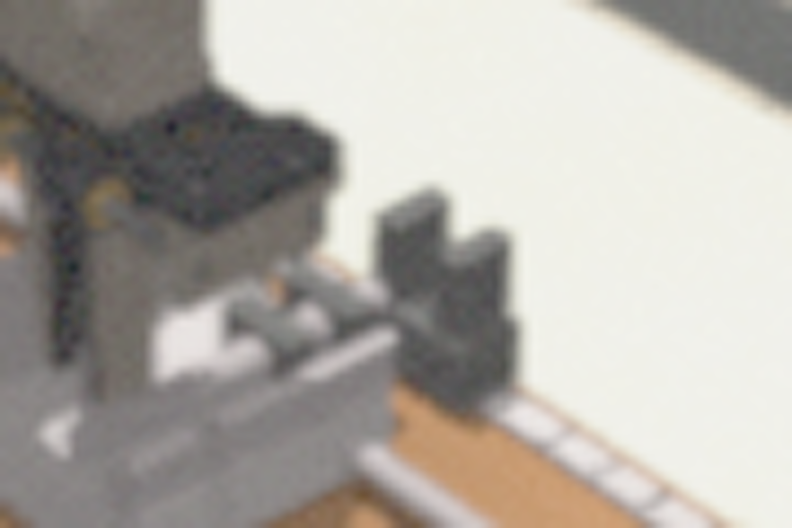

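```bash
python3 -c "
from h import *
I={k:cv2.imread(f'pics/{k}_side.png',0).astype(np.float32) for k in 'ade'}
def m(t,w,k,c,r=6):
    x,y,W,H=w; T=cv2.resize(I[t][y:y+H,x:x+W],None,fx=8,fy=8,interpolation=2)
    X,Y=c; S=cv2.resize(I[k][Y-r:Y+H+r,X-r:X+W+r],None,fx=8,fy=8,interpolation=2)
    R=cv2.matchTemplate(S,T,cv2.TM_CCOEFF_NORMED); _,s,_,p=cv2.minMaxLoc(R); return X-r+p[0]/8,Y-r+p[1]/8,s
w=(325,186,14,16)  # lip corner
for k,c in(('d',(325,186)),('e',(343,197))):
    q=m('a',w,k,c); print(k,q)
    P0=onz('side',w[0]+11,w[1]+5,.08);P1=onz('side',q[0]+11,q[1]+5,.08);print((P1-P0).round(4),P0)
# d->e staples
w=(318,184,14,12); q=m('d',w,'e',(335,195)); print(q,(onz('side',q[0]+7,q[1]+6,.085)-onz('side',w[0]+7,w[1]+6,.085)).round(4))
e=I['e'];
for v in range(184,202,1): print(v,e[v,348:372].astype(int).tolist())
"
```

```text
d (325.625, 186.625, 0.8890995383262634)
[-0.0007 -0.0042  0.    ] [0.62513906 0.0262413  0.08      ]
e (337.0, 201.875, 0.6039412021636963)
[-0.0273 -0.0922  0.    ] [0.62513906 0.0262413  0.08      ]
(335.25, 196.0, 0.9087628126144409) [ 0.0005 -0.0882  0.    ]
184 [97, 181, 228, 230, 229, 231, 231, 229, 230, 230, 229, 231, 229, 230, 230, 229, 230, 231, 230, 230, 229, 229, 231, 231]
185 [111, 186, 227, 230, 231, 228, 230, 230, 229, 225, 218, 217, 224, 230, 230, 230, 230, 230, 229, 229, 230, 230, 230, 230]
186 [148, 208, 230, 230, 229, 229, 229, 225, 215, 190, 154, 154, 195, 221, 230, 229, 231, 229, 230, 230, 229, 230, 229, 230]
187 [205, 227, 231, 229, 229, 223, 214, 189, 143, 110, 95, 98, 131, 194, 229, 230, 230, 230, 231, 230, 230, 229, 230, 230]
188 [225, 231, 230, 228, 216, 191, 144, 108, 96, 85, 83, 76, 91, 177, 226, 231, 231, 229, 230, 229, 230, 230, 230, 230]
189 [226, 230, 229, 220, 170, 111, 93, 88, 82, 77, 59, 50, 88, 177, 228, 229, 229, 227, 226, 229, 230, 231, 229, 230]
190 [226, 230, 229, 217, 159, 79, 70, 77, 60, 49, 43, 45, 89, 176, 225, 225, 215, 203, 201, 216, 225,
[... 524 characters left out ...]
 44, 54, 54, 45, 48, 41, 46, 86, 178, 227, 231, 230]
196 [150, 145, 169, 171, 120, 74, 47, 43, 43, 39, 43, 43, 40, 43, 41, 39, 40, 41, 43, 89, 182, 227, 231, 230]
197 [102, 117, 147, 172, 152, 105, 58, 42, 43, 41, 43, 44, 46, 42, 42, 42, 38, 44, 43, 92, 181, 227, 230, 231]
198 [86, 97, 122, 143, 144, 121, 71, 43, 44, 52, 51, 54, 39, 43, 47, 45, 43, 39, 48, 92, 181, 227, 231, 231]
199 [81, 86, 90, 95, 101, 97, 66, 64, 67, 63, 66, 54, 40, 40, 42, 43, 40, 37, 47, 100, 184, 226, 230, 231]
200 [67, 76, 74, 67, 60, 65, 60, 74, 80, 84, 71, 54, 45, 40, 46, 39, 43, 45, 49, 101, 170, 219, 230, 231]
201 [52, 49, 48, 47, 52, 58, 57, 58, 68, 81, 76, 53, 44, 41, 43, 44, 41, 46, 48, 66, 117, 193, 229, 229]
```

The pinch may have shifted the carriage a few mm, so the residual is uncertain (0 to 4 mm). I'll nudge 2 mm, release, lift clear and let the top camera measure bolt against slot directly.

Emit:
drive_tool:
  steps: "0 -0.1 0 0 0 0 1;0 0 0 0 0 0 1;0 0 0 0 0 0 0.6;0 0 0 0 0 0 0.45;0 0 0 0 0 0 0.45;0 0 1 0 0 0 0.45;0 0 1 0 0 0 0.45;0 0 1 0 0 0 0.45;-0.5 1 0.5 0 0 0 0.45;-1 1 0 0 0 0 0.45;-1 1 0 0 0 0 0.45;-1 1 0 0 0 0 0.45;-1 1 0 0 0 0 0.45;-1 1 0 0 0 0 0.45;-1 1 0 0 0 0 0.45;-1 1 0 0 0 0 0.45;0 0 0 0 0 0 0.45"

```text
time: 11.3
tool_pos: [0.357, 0.1256, 0.1478]
ee_rot: [-1.572, -0.017, -0.004]
contact_force: [0.6, -0.1, 0.3]
finger_gap: 0.0505
```

```bash
python3 st.py; python3 -c "
from h import *
snap('f')
b=cv2.imread('pics/f_top.png')[145:210,290:365]
g=lambda x:(255*(x/255.)**.6).astype('uint8')
cv2.imwrite('pics/f2.png',g(cv2.resize(b,None,fx=8,fy=8,interpolation=2)))
a=cv2.imread('pics/f_top.png').astype(int)
print('u 320..344')
for v in range(151,170): print(v,a[v,320:344].mean(1).astype(int).tolist())"
```

```text
11.3 [0.357  0.1256 0.1478] F [ 0.6 -0.1  0.3] gap 0.0505 y [ 0.014 -0.001 -1.   ] z [-0.008  1.    -0.001]
u 320..344
151 [112, 112, 113, 112, 104, 75, 74, 77, 88, 109, 113, 115, 112, 107, 93, 75, 74, 74, 85, 109, 113, 112, 112, 114]
152 [113, 112, 114, 109, 95, 48, 36, 42, 72, 107, 111, 110, 110, 100, 62, 38, 36, 43, 71, 109, 112, 112, 112, 112]
153 [101, 100, 98, 90, 77, 39, 29, 32, 55, 84, 89, 88, 87, 76, 37, 28, 29, 36, 58, 92, 99, 100, 101, 100]
154 [71, 68, 64, 46, 35, 30, 26, 27, 29, 31, 39, 38, 33, 30, 20, 27, 28, 28, 27, 56, 68, 70, 71, 69]
155 [45, 45, 42, 41, 41, 32, 29, 27, 23, 20, 28, 25, 22, 22, 22, 28, 29, 26, 17, 26, 39, 46, 46, 51]
156 [63, 56, 54, 63, 59, 37, 31, 29, 26, 18, 29, 30, 25, 24, 18, 28, 29, 25, 16, 21, 34, 52, 66, 67]
157 [87, 70, 74, 73, 61, 35, 29, 29, 23, 20, 27, 28, 26, 25, 21, 28, 29, 24, 16, 27, 48, 66, 94, 97]
158 [90, 57, 75, 57, 48, 32, 28, 27, 20, 21, 26, 28, 25, 26, 19, 25, 24, 23, 18, 27, 51, 72, 103, 105]
159 [91, 56, 71, 42, 22, 20, 19, 17, 14, 18, 28, 28, 26, 21, 16, 20, 15, 18, 16, 29, 51, 71, 104, 107]
160 [73, 41, 57, 30, 16, 2, 5, 7, 
[... 264 characters left out ...]
63 [45, 40, 31, 15, 16, 12, 13, 12, 12, 9, 8, 10, 16, 13, 7, 8, 9, 14, 12, 15, 24, 44, 46, 43]
164 [45, 46, 38, 29, 26, 25, 23, 26, 23, 27, 30, 44, 38, 29, 25, 26, 26, 29, 25, 30, 33, 42, 47, 45]
165 [46, 44, 46, 43, 45, 44, 41, 40, 39, 42, 53, 69, 66, 48, 42, 44, 42, 45, 42, 43, 44, 43, 47, 43]
166 [45, 46, 45, 47, 45, 44, 46, 41, 45, 48, 59, 75, 77, 60, 38, 43, 42, 45, 42, 44, 43, 44, 41, 45]
167 [46, 43, 46, 46, 45, 43, 45, 42, 38, 45, 63, 76, 79, 60, 35, 38, 42, 45, 43, 42, 43, 43, 44, 46]
168 [40, 41, 43, 42, 42, 43, 40, 38, 31, 42, 58, 69, 71, 54, 27, 25, 35, 36, 44, 42, 47, 41, 47, 44]
169 [41, 42, 41, 40, 41, 40, 40, 30, 27, 32, 42, 48, 51, 41, 24, 20, 23, 36, 44, 54, 46, 43, 42, 44]
```

View pics/f2.png

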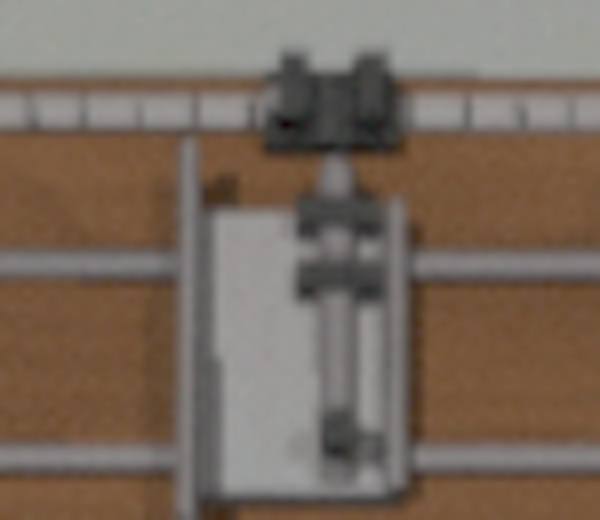

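The top view shows the bolt (crop x≈333) pointing at the slot between the cheeks, bolt still back. Numerically the bolt is about 1–1.5 mm past the slot centre in -y. I'll return, regrip the knob with a y correction of about +1.2 mm, rest, then shoot.

Emit:
drive_tool:
  steps: "0.97 -0.97 0 0 0 0 0.45;0.97 -1 0 0 0 0 0.45;0.97 -1 0 0 0 0 0.45;0.97 -1 0 0 0 0 0.45;0.97 -1 0 0 0 0 0.45;0.97 -1 0 0 0 0 0.45;0.97 -1 0 0 0 0 0.45;0.8 -0.8 0 0 0 0 0.45;0 0 0 0 0 0 0.45;0 0 0 0 0 0 0.45"

```text
time: 12.65
tool_pos: [0.5194, -0.0468, 0.1469]
ee_rot: [-1.575, -0.008, -0.015]
contact_force: [-0.1, -0.7, 0.5]
finger_gap: 0.051
```

Emit:
drive_tool:
  steps: "-0.2 0.5 0 0 0 0 0.45;0 0 0 0 0 0 0.45;0 0 -1 0 0 0 0.45;0 0 -1 0 0 0 0.45;0 0 0 0 0 0 0.45"

```text
time: 13.28
tool_pos: [0.514, -0.0336, 0.1069]
ee_rot: [-1.575, -0.012, -0.013]
contact_force: [-0.4, 0.7, -0.2]
finger_gap: 0.0507
```

Emit:
drive_tool:
  steps: "0 -0.08 -0.8 0 0 0 0.45;0 0 -0.7 0 0 0 0.45;0 0 0 0 0 0 0.45;0 0 0 0 0 0 0.45"

```text
time: 13.78
tool_pos: [0.5148, -0.0353, 0.0765]
ee_rot: [-1.576, -0.014, -0.014]
contact_force: [-0.4, -0.2, 0.2]
finger_gap: 0.0503
```

Emit:
drive_tool:
  steps: "0 0 0 0 0 0 1;0 0 0 0 0 0 1;0 0 0 0 0 0 1;0 0 0 0 0 0 1;0 0 0 0 0 0 1;0 0 0 0 0 0 1;0 0 0 0 0 0 1;0 0 0 0 0 0 1;0 0 0 0 0 0 1;0 0 0 0 0 0 1"
  force: 15

```text
time: 15.02
tool_pos: [0.5157, -0.0358, 0.0777]
ee_rot: [-1.577, -0.015, -0.016]
contact_force: [0.5, -1.2, -0.4]
finger_gap: 0.0175
```

```bash
python3 st.py
```

```text
15.03 [ 0.5157 -0.0358  0.0777] F [ 0.5 -1.2 -0.4] gap 0.0175 y [ 0.02  -0.006 -1.   ] z [ 0.001  1.    -0.006]
```

Emit:
drive_tool:
  steps: "0.3 0 0 0 0 0 1;0.3 0 0 0 0 0 1;0.3 0 0 0 0 0 1;0.2 0 0 0 0 0 1"

```text
time: 15.52
tool_pos: [0.5385, -0.0357, 0.0777]
ee_rot: [-1.577, -0.014, -0.015]
contact_force: [-1.4, -0.8, 1.8]
finger_gap: 0.0173
```

Emit:
drive_tool:
  steps: "0.3 0 0 0 0 0 1;0.3 0 0 0 0 0 1;0.3 0 0 0 0 0 1;0.15 0 0 0 0 0 1;0.15 0 0 0 0 0 1"

```text
time: 16.15
tool_pos: [0.5608, -0.0355, 0.0775]
ee_rot: [-1.576, -0.007, -0.007]
contact_force: [-16.7, -1.7, 12.8]
finger_gap: 0.0177
```

The end stop is reached at 45 mm of travel with a force rise of about 17 N. Releasing and retreating.

Emit:
drive_tool:
  steps: "0.05 0 0 0 0 0 1;0 0 0 0 0 0 1;0 0 0 0 0 0 0.6;0 0 0 0 0 0 0.45;0 0 0 0 0 0 0.45;0 0 1 0 0 0 0.45;0 0 1 0 0 0 0.45;0 0 1 0 0 0 0.45;-0.5 1 0.5 0 0 0 0.45;-1 1 0 0 0 0 0.45;-1 1 0 0 0 0 0.45;-1 1 0 0 0 0 0.45;-1 1 0 0 0 0 0.45;-1 1 0 0 0 0 0.45;-1 1 0 0 0 0 0.45;-1 1 0 0 0 0 0.45;-1 0.5 0 0 0 0 0.45;0 0 0 0 0 0 0.45"

```text
time: 18.4
tool_pos: [0.3879, 0.1395, 0.1502]
ee_rot: [-1.575, -0.011, -0.011]
contact_force: [0.3, -0.4, 0.5]
finger_gap: 0.0505
```

```bash
python3 st.py; python3 -c "
from h import *
snap('g')
a=cv2.imread('pics/g_top.png')[140:215,285:370];b=cv2.imread('pics/g_side.png')[165:225,310:400]
g=lambda x:(255*(x/255.)**.6).astype('uint8')
cv2.imwrite('pics/g2.png',g(np.hstack([cv2.resize(a,(390,344),interpolation=2),cv2.resize(b,(400,344),interpolation=2)])))"
```

```text
18.4 [0.3879 0.1395 0.1502] F [ 0.3 -0.4  0.5] gap 0.0505 y [ 0.014 -0.004 -1.   ] z [ 0.     1.    -0.004]
```

View pics/g2.png

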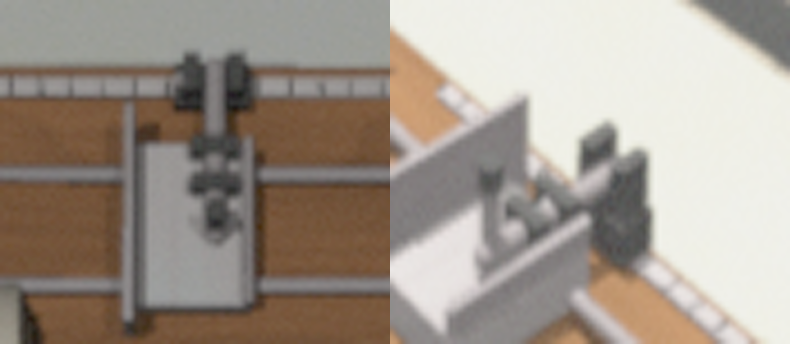

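The bolt lies in the slot between both cheeks (top crop (215,85), side crop (600,180)). The knob is right up by the staples, and the arm is clear.

```bash
python3 -c "
from h import *
D=np.load('pics/g_side.npy')
u,v=proj('side',[.555,-.036,.133]); print(dep('side',D,u,v+1).round(3))
manip.job_done()"
```

```text
[ 0.553 -0.038  0.131]
the job is handed in; nothing more can be done
```

The job is handed in. The bolt was drawn fully back, the carriage slid about 89 mm to the keeper, the bolt rested there in line, and it was then shot home into the slot. The job took about 18.5 s of the 51 s allowed.

**Last checks**
- **Bolt:** the pictures show it in the slot between both cheeks. The knob measured about x = 0.553 m, against roughly 0.5545 m expected when fully shot.
- **End stops:** at both ends of the bolt's travel the wrist force rose to about 17 N, and it moved about 22.5 mm back and 45 mm home.
- **Arm:** it is clear of everything.
- **Loaf tin, bowl and jar:** I never went near the tin. The first move may have passed above the jar, and I did not look at any of the three again at the end.

**What went wrong or disagreed**
- **Fingertip position:** the first pinch closed on nothing. Depth put the fingertips about 26 mm behind the reported tool point, not 14 mm ahead as the text says. I went lower by the camera and it then gripped.
- **Carriage position:** the real pinch may have shifted the carriage up to about 4 mm. The two cameras also differed by about 4.5 mm in absolute y, though they agreed on the shift. I released the knob, saw the bolt about 1–1.5 mm past the slot centre in -y, and corrected that when I gripped it again.

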